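# Close the paint box and take off only its travel lid

### The arm

A 7-joint arm with a two-finger parallel gripper is mounted at the origin on the work surface. World frame = base frame: x ahead of the robot, y to its left, z up, the work surface at z = 0. Lengths are in m, angles in degrees, forces in N, time in s.
With the tool pointing down it reaches from about 0.4 to 0.875 m from the base axis. Payload 6.5 kg.
Tool frame: the origin (TCP) lies on the centre line of the jaws, within the pads' length; the fingertips stand 19 mm ahead of it and the grasp point (between the pads) is the TCP (env.tip_extent is the distance from the TCP to the fingertips, in m); z points along the fingers, y is the line along which they close (so a half turn about z gives the same grasp; the last joint's range is limited). The gripper opens to 88 mm and grips with 3 to 60 N. Pads are 18 mm wide; open, the fingers measure 123 mm over their backs; the gripper's body (75 mm by 187 mm) begins 45 mm behind the grasp point.
Start: joints at [-68.652, 30.733, -0.252, 88.115, 0.149, 61.152, -4.079], TCP at [0.276, 0.588, 0.258] pointing down, gripper open.
Joint ranges: [-154.64, 154.64], [-21.42, 123.67], [-72.66, 72.17], [13.99, 137.28], [-74.86, 254.86], [10.95, 109.41], [-158.01, 158.01]. Speed limits (degrees/s): [136.94, 136.94, 180, 180, 180, 180, 180].

### API

Orientations are given as a 3x3 rotation matrix whose columns are the frame's x, y, z axes.
In Python, from station import env, vision gives the robot as it stands.
- The arm moves only by the shell command python3 -m pendant 'ROWS' [OPENING] [FORCE]. ROWS is a JSON object of lists of equal length, an entry for each row: "delta_pos": the shift along the world's x, y, z each as a share of 10 cm, from -1 to 1, a list of three; "yaw": the turn about the world's z as a share of pi rad, from -1 to 1. In form: {"delta_pos": [[x, y, z], ...], "yaw": [yaw, ...]}. A call has 1 to 12 rows; each row is the pose to reach, as a shift and turn from the pose commanded when the call began, turning the shorter way round; what a row does not reach only later rows make up. A row lasts 1/12 s, in which the tool goes at most 41.7 mm and 7.16 degrees, less where a joint would pass 70% of its speed; a pose out of reach is approached as far as the arm can. A call with a number of a shift or a turn outside -1 to 1 is refused whole. A call with a gripper value outside its range is refused whole. OPENING is the gripper's target within -1 to 1 (fully open at 1, half-way at 0, shut at -1), set as the call begins (- or left out, the last holds). The fingers move at their own pace and stop on an object; FORCE is the grip in N (left out, the last holds). Time passes only in rows, so rows that repeat a pose let the fingers close. It gives the time, the measured TCP pose, the force, the opening and the grip force at its end, in the units of the state.
- env.read_state(): the state, without advancing time (a new reading comes with each control period).
- vision.camera(name): name is "side" or "top" or "wrist"; returns a dict with "frame" (400x640x3 uint8, red, green, blue), "z_map" (400x640 float32, m along the optical axis (not along the pixel's ray), 0 where there is no reading), "fx", "fy", "cx", "cy" (pixels), "eye" and "attitude" of the camera in the world; the wrist camera has in their place "mount" (4x4, takes a point from camera to tool coordinates, whose origin is the TCP and whose axes are the flange's). Camera axes: x right, y up, looking along -z (the intrinsics and any distortion apply to the point x, -y, -z); pixel columns grow to the right and rows downward; lengths in m; the calibration is good to about 2 mm. A picture is of the moment at which its call begins: read the wrist's pose just before it.
- env.close_job(): hands the job in; it is judged then, once.
The state is a dict: "time_s": time; "joints": joint angles; "joint_vel": joint speeds; "joint_torque": joint torques, N m; "ee_pos": TCP position; "orientation": TCP orientation; "wrist_force": force on the tool from outside, world axes, zero at the start; "ft_torque": the same for the moment, N m; "opening": finger opening in m; "gripper_force": force on a finger pad.
Only numpy, scipy, OpenCV 4.12 (cv2) and the standard library are available. Lean on these libraries where they do the work, as an engineer would, in place of code of your own. Each camera call takes 0.05 s, during which the arm holds its last target. There are 200 camera calls.

### The job

Get the paint box ready for the shop display: fold its standing orange palette flap gently down onto its stop inside the box, then carry the nested pair of lids over by the yellow grip of the white inner lid and lower them gently together onto the box until the inner lid is fully seated. Then take the green collar of the purple outer lid and lift that lid alone straight up, leaving the inner lid seated and undisturbed, and finish while holding the outer lid level in the gripper a hand's breadth (about 100 mm) above where it sat. Never take the two lids apart before the inner lid sits on the box, and leave the paint bottle, paint jar and pencil pack where they are.

Things in the scene. Friction and masses are not known exactly. Their poses are not given: they have to be found in the camera images.
- box: open square wooden paint box, fixed to the counter, 150 x 150 mm outside, rim 70 mm up, walls 8 mm (mouth 134 x 134 mm). Origin: centre of its underside, on the counter; z up; +x points to the side that carries the flap's hinge. Position and yaw vary; it stands left or right of the robot, the lids on the other side
- box_mouth (a point): centre of the box's mouth, in the plane of the rim, 70 mm above the box's origin
- flap (a joint): angle a (rad) of the orange palette flap: 0 = flat on its stop inside the box, pi/2 = upright, 1.9 = fully back; starts at 1.2 to 1.6. From the hinge the plate runs along (-cos a, 0, sin a) in the box's frame, so to close it its free edge goes towards the box's -x and down. The stiff hinge (0.06 N m friction) keeps it where it is left; 1 N at the edge moves it
- flap_hinge (a point): middle of the flap's hinge axis, which runs along the box's y; at x = +60 mm, z = 51.5 mm in the box's frame, in the mid-thickness of the flap
- flap_edge (a point): middle of the flap's free edge, 100 mm from the hinge. The flap is a plate 120 mm wide and 5 mm thick; closed fingers can push it on its back (+x, later upper) face and follow it down. Shut, its upper face is 54 mm above the counter, 16 mm under the rim
- riser: grey block 110 x 110 x 20 mm, fixed to the counter, on which the nested lids wait at the start; origin: centre of its underside
- inner_lid: white inner lid, 250 g: plate 150 x 150 x 8 mm; origin: centre of the plate's underside, 30 mm above the counter at the start, z up. A plug below it (10 mm deep; upper half 122 mm square, lower half 114 mm) drops into the box's mouth. Seated, the plate lies on the rim, origin 70 mm above the box's; sides parallel to the box's, any quarter turn fits
- inner_grip (a point): yellow grip bar upright in the centre of the inner lid, 36 mm along the lid's x, 12 mm along its y (pinch across y), rigid with it; lifting it lifts both lids. This point is the middle of its free part, 53 mm above the inner lid's origin; the bar's top is 67 mm above that origin, the top of the outer lid's collar 39 mm
- outer_lid: purple outer lid, 200 g, lies loose on the inner lid: plate 164 x 164 x 5 mm, its 6 mm skirt round the inner lid's edge with 3 mm play. Origin: centre of the plate's underside, 8 mm above the inner lid's origin when nested; axes then parallel to the inner lid's within the play. The bar of the inner lid comes up through a slot of 46 x 20 mm in its centre
- outer_collar (a point): green rectangular collar fixed on the outer lid round the slot: 56 mm along its x, 30 mm along its y (pinch across y), walls 5 mm, from 5 to 31 mm above the outer lid's origin; this point is its centre, 18 mm above that origin. The yellow bar stands inside with 4 mm play and 28 mm out of the top: the fingers straddle it
- paint_bottle: bystander: purple paint bottle, diameter 54 mm, 150 mm tall; origin: centre of its underside
- paint_jar: bystander: small red paint jar with a white cap, diameter 44 mm, 55 mm tall; origin: centre of its underside
- pencil_pack: bystander: flat yellow pencil pack 180 x 90 x 16 mm; origin: centre of its underside
Not all that is in view belongs to the job. Leave any brown or turquoise look-alike of the outer_lid alone.

How it is judged:
By the outcome, as a careful person would: the job done as asked, in the order asked, and still so for the second after the job is handed in, while the arm keeps its last pose, push and grip.
It also fails if it takes over 67 s, if anything falls off the work surface, if the arm or the gripper's body presses on something with over 40 N, if the wrist force passes 120 N, or if a joint passes its speed limit or range.

## Working session

There is one attempt and no reset: what is moved stays moved. The work goes in short steps, Python scripts to look and compute and a shell command to move; the robot and the scene stay as the last step left them, time stands still between calls to the robot, and variables do not carry over. Pictures are saved under pics/ and viewed, at most 10 in all, crops included, and the job is handed in when it is done.

```bash
mkdir -p pics; cat > h.py <<'E'
import numpy as np, cv2
from station import env, vision
def cam(n):
    s=env.read_state(); c=vision.camera(n); c['s']=s
    if n=='wrist':
        T=np.eye(4);T[:3,:3]=np.array(s['orientation']);T[:3,3]=s['ee_pos'];M=T@np.array(c['mount'])
        c['R'],c['t']=M[:3,:3],M[:3,3]
    else: c['R'],c['t']=np.array(c['attitude']),np.array(c['eye'])
    return c
def cloud(c):
    z=c['z_map']; v,u=np.mgrid[:400,:640]
    P=np.stack([(u-c['cx'])/c['fx']*z,-(v-c['cy'])/c['fy']*z,-z],-1)
    W=P@c['R'].T+c['t']; W[z==0]=np.nan; return W
def save(c,n): cv2.imwrite(f'pics/{n}.png',c['frame'][...,::-1])
E
python3 - <<'E'
from h import *
for n in('top','side'):
    c=cam(n); save(c,n); W=cloud(c); np.save(n+'.npy',W); print(n,c['t'],c['R'].round(2).tolist(),c['fx'],[k for k in c])
print(env.read_state())
a=np.vstack([cv2.imread('pics/top.png'),cv2.imread('pics/side.png')]); 
E
```

```text
top [ 0.4023371  -0.00925322  1.01867977] [[-0.01, 0.99, -0.13], [-1.0, -0.02, -0.0], [-0.0, 0.13, 0.99]] 363.382454763408 ['frame', 'z_map', 'fx', 'fy', 'cx', 'cy', 'eye', 'attitude', 's', 'R', 't']
side [ 0.42690971 -1.05207648  0.91604802] [[0.99, 0.1, -0.09], [-0.13, 0.62, -0.78], [-0.02, 0.78, 0.62]] 508.22676564803686 ['frame', 'z_map', 'fx', 'fy', 'cx', 'cy', 'eye', 'attitude', 's', 'R', 't']
{'time_s': 0.1, 'joints': array([-68.65331777,  30.77146207,  -0.25242919,  88.16431905,
         0.15069269,  61.15340829,  -4.07893032]), 'joint_vel': array([ 0.01156221, -0.16433376,  0.04284142, -0.17977581,  0.06853264,
        0.05389708, -0.00243956]), 'joint_torque': array([ 2.24619485e-03, -5.72079563e+01,  9.93706025e-01, -2.52231145e+01,
       -5.62144211e-02,  1.34235455e-02,  2.53959354e-05]), 'ee_pos': array([0.27594928, 0.58793679, 0.25695105]), 'orientation': array([[-9.05303503e-01,  4.24764998e-01, -5.12715280e-04],
       [ 4.24765278e-01,  9.05302333e-01, -1.46455949e-03],
       [-1.57931272e-04, -1.54365449e-03, -9.99998796e-01]]), 'wrist_force': array([ 0.7691174 ,  0.12958552, -0.0608613 ]), 'ft_torque': array([-0.00314675,  0.01254215,  0.03953327]), 'gripper_force': 0.0, 'opening': 0.08792956951237886}
```

View pics/top.png

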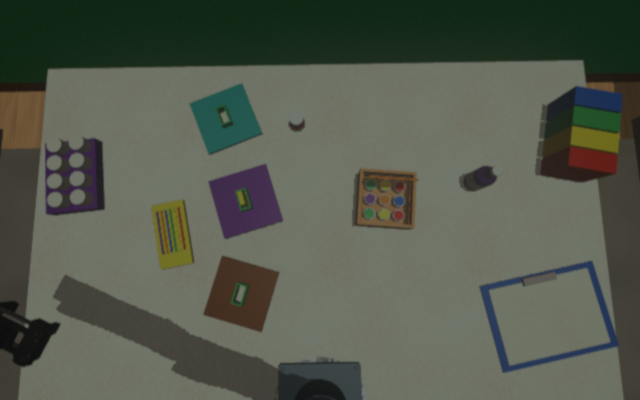

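View pics/side.png

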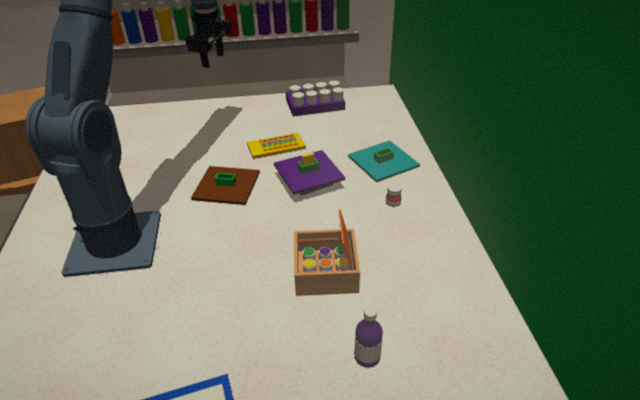

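Top picture: the lid candidates are teal at (226,118), purple with the yellow bar at (245,201), and brown at (241,294). I choose the purple one. The box is at (386,199) with its hinge on the far (+x) side. The bottle is at (480,178), the jar at (297,123) and the pencils at (172,235).

```bash
python3 - <<'E'
from h import *
W=np.load('top.npy'); im=cv2.imread('pics/top.png')
def rect(m,sl,name):
    mm=np.zeros(m.shape,bool); mm[sl]=m[sl]; P=W[mm]; 
    r=cv2.minAreaRect((P[:,:2]*1000).astype(np.float32)); print(name,len(P),r,'z',np.percentile(P[:,2],[5,50,95]).round(4))
    return P
hsv=cv2.cvtColor(im,cv2.COLOR_BGR2HSV); H,S,V=cv2.split(hsv)
z=W[...,2]
lid=np.s_[155:245,200:290]
rect((z>.035)&(z<.055),lid,'lid')
rect((H>125)&(H<160)&(S>80),lid,'purple')
rect((H>20)&(H<35)&(S>100)&(V>60),np.s_[180:220,225:265],'bar')
rect((H>45)&(H<80)&(S>80),np.s_[180:220,225:265],'collar')
rect((z>.06)&(z<.08),np.s_[155:240,345:430],'rim')
P=rect((z>.09)&(z<.2),np.s_[140:240,345:430],'flap')
print(P.mean(0),P.max(0),P.min(0))
Ws=np.load('side.npy')
zs=Ws[...,2]
sub=np.zeros(zs.shape,bool);sub[200:300,285:370]=True
for lo,hi in((.065,.075),(.085,.105),(.105,.125),(.125,.145),(.145,.17)):
    Q=Ws[sub&(zs>lo)&(zs<hi)]; print(lo,len(Q),Q.mean(0).round(4) if len(Q) else '',Q.min(0).round(3) if len(Q) else '',Q.max(0).round(3) if len(Q) else '')
c1=cv2.resize(im[150:250,195:295],None,fx=4,fy=4,interpolation=2); c2=cv2.resize(im[150:250,336:436],None,fx=4,fy=4,interpolation=2)
cv2.imwrite('pics/crop.png',cv2.convertScaleAbs(np.hstack([c1,c2]),alpha=1.6))
E
```

```text
lid 3400 ((539.7211303710938, 195.78408813476562), (164.72618103027344, 165.01522827148438), 16.772010803222656) z [0.0403 0.0433 0.0462]
purple 3069 ((540.0587768554688, 194.759521484375), (161.9013214111328, 156.46725463867188), 17.52144432067871) z [nan nan nan]
bar 73 ((539.6552734375, 194.29864501953125), (35.385494232177734, 10.275282859802246), 16.17194175720215) z [0.0824 0.0966 0.0988]
collar 107 ((539.1339111328125, 194.29507446289062), (55.74314880371094, 27.841262817382812), 18.529123306274414) z [nan nan nan]
rim 769 ((537.7546997070312, -184.72586059570312), (150.57122802734375, 150.73919677734375), 84.80513763427734) z [0.0632 0.0698 0.0725]
flap 128 ((581.1610107421875, -187.51272583007812), (118.3129653930664, 18.743061065673828), 83.88334655761719) z [0.1077 0.1481 0.1512]
[ 0.57664142 -0.1853473   0.14237502] [ 0.59276003 -0.12882627  0.15303201] [ 0.56854885 -0.24636531  0.09126092]
0.065 786 [ 0.5419 -0.1959  0.0701] [ 0.46  -0.27   0.065] [ 0.621 -0.103  0.075]
0.085 56 [ 0.5895 -0.2065  0.0953] [ 0.58  -0.252  0.085] [ 0.597 -0.137  0.105]
0.105 53 [ 0.5848 -0.2056  0.1158] [ 0.575 -0.25   0.105] [ 0.593 -0.13   0.124]
0.125 57 [ 0.5797 -0.2093  0.1347] [ 0.571 -0.251  0.125] [ 0.588 -0.133  0.144]
0.145 87 [ 0.5764 -0.1911  0.1492] [ 0.57  -0.251  0.145] [ 0.585 -0.131  0.153]
```

View pics/crop.png

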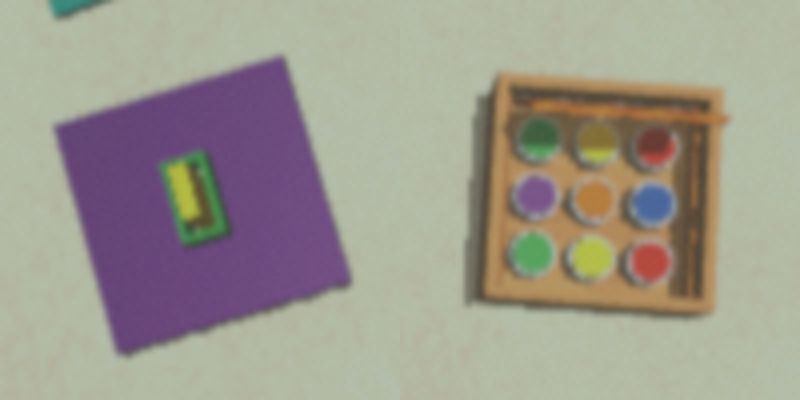

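The crop confirms the purple lid with a yellow bar in its green collar, bar about 17° off x (crop (185,190)). The box (crop (600,195)) has its flap standing on the far side, leaning slightly towards −x. Box at (0.538,−0.185), yaw −5.2°, flap at about 1.36 rad. Next I move behind the flap, staying high.

```bash
python3 -m pendant '{"delta_pos":[[0.16,-0.33,0],[0.32,-0.65,0],[0.48,-0.97,0],[0.48,-0.97,0]],"yaw":[0.014,0.014,0.014,0.014]}' -1 20
python3 -m pendant '{"delta_pos":[[0.16,-0.33,0],[0.32,-0.65,0],[0.48,-0.97,0],[0.48,-0.97,0]],"yaw":[0.014,0.014,0.014,0.014]}'
python3 -m pendant '{"delta_pos":[[0.16,-0.33,0],[0.32,-0.65,0],[0.48,-0.97,0],[0.48,-0.97,0]],"yaw":[0.014,0.014,0.014,0.014]}'
```

```text
time_s: 0.43
ee_pos: [0.3293, 0.4841, 0.2573]
orientation: [[-0.92, 0.393, 0.002], [0.393, 0.92, -0.005], [-0.004, -0.004, -1.0]]
wrist_force: [1.0, 0.1, -0.8]
opening: 0.0637
gripper_force: 0.0
time_s: 0.77
ee_pos: [0.3764, 0.3871, 0.2574]
orientation: [[-0.936, 0.352, 0.001], [0.352, 0.936, -0.005], [-0.003, -0.004, -1.0]]
wrist_force: [0.0, -0.9, 0.3]
opening: 0.037
gripper_force: 0.0
time_s: 1.1
ee_pos: [0.4236, 0.2903, 0.2576]
orientation: [[-0.95, 0.311, 0.001], [0.311, 0.95, -0.004], [-0.002, -0.003, -1.0]]
wrist_force: [-0.3, -0.7, 0.1]
opening: 0.0102
gripper_force: 0.0
```

```bash
python3 -m pendant '{"delta_pos":[[0.16,-0.33,0],[0.32,-0.65,0],[0.48,-0.97,0],[0.48,-0.97,0]],"yaw":[0.014,0.014,0.014,0.014]}'
python3 -m pendant '{"delta_pos":[[0.16,-0.33,0],[0.32,-0.65,0],[0.48,-0.97,0],[0.48,-0.97,0]],"yaw":[0.014,0.014,0.014,0.014]}'
python3 -m pendant '{"delta_pos":[[0.16,-0.33,0],[0.32,-0.65,0],[0.48,-0.97,0],[0.48,-0.97,0]],"yaw":[0.014,0.014,0.014,0.014]}'
python3 -m pendant '{"delta_pos":[[0.16,-0.33,0],[0.32,-0.65,0],[0.48,-0.97,0],[0.48,-0.97,0]],"yaw":[0.014,0.014,0.014,0.014]}'
python3 -m pendant '{"delta_pos":[[0.16,-0.33,0],[0.32,-0.65,0],[0.48,-0.97,0],[0.48,-0.97,0],[0.48,-0.97,0]],"yaw":[0.014,0.014,0.014,0.014,0.014]}'
python3 - <<'E'
from h import *
c=cam('wrist'); save(c,'w1'); np.save('w1.npy',cloud(c)); print(np.array(c['mount']).round(3).tolist())
E
```

```text
time_s: 1.43
ee_pos: [0.4711, 0.1934, 0.2577]
orientation: [[-0.963, 0.269, 0.001], [0.269, 0.963, -0.004], [-0.002, -0.003, -1.0]]
wrist_force: [-0.1, -0.5, 0.3]
opening: 0.0005
gripper_force: 0.0
time_s: 1.77
ee_pos: [0.5188, 0.0962, 0.2578]
orientation: [[-0.974, 0.227, 0.002], [0.227, 0.974, -0.004], [-0.003, -0.003, -1.0]]
wrist_force: [0.7, -0.9, -0.6]
opening: 0.0005
gripper_force: 0.0
time_s: 2.1
ee_pos: [0.5663, -0.001, 0.2578]
orientation: [[-0.983, 0.183, 0.002], [0.183, 0.983, -0.004], [-0.003, -0.004, -1.0]]
wrist_force: [0.7, -1.0, -0.2]
opening: 0.0005
gripper_force: 0.0
time_s: 2.43
ee_pos: [0.6136, -0.0981, 0.2576]
orientation: [[-0.99, 0.139, 0.001], [0.139, 0.99, -0.005], [-0.002, -0.005, -1.0]]
wrist_force: [-1.5, -0.2, -0.7]
opening: 0.0004
gripper_force: 0.0
time_s: 2.85
ee_pos: [0.6601, -0.1891, 0.2569]
orientation: [[-0.996, 0.091, -0.001], [0.091, 0.996, -0.001], [0.001, -0.001, -1.0]]
wrist_force: [0.4, 0.8, -0.3]
opening: 0.0004
gripper_force: 0.0
[[0.0, 0.948, 0.319, 0.083], [1.0, -0.0, -0.0, 0.001], [-0.0, 0.319, -0.948, -0.127], [0.0, 0.0, 0.0, 1.0]]
```

View pics/w1.png

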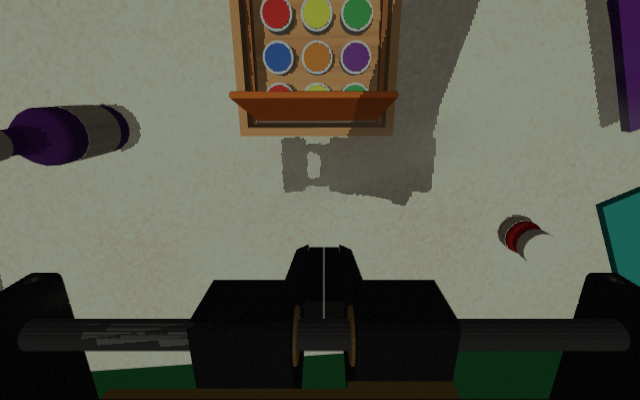

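Wrist view: the flap faces the gripper with its upper edge from (232,93) to (398,93). The bottle at (50,135) and jar at (520,235) are clear of the path, and the closed fingertips are at (323,250).

```bash
python3 - <<'E'
from h import *
W=np.load('w1.npy'); im=cv2.imread('pics/w1.png'); z=W[...,2]
m=np.zeros(z.shape,bool); m[85:125,225:405]=True
P=W[m&(z>.095)&(z<.16)]
yaw=np.radians(-5.2); ex=np.array([np.cos(yaw),np.sin(yaw)]);ey=np.array([-ex[1],ex[0]])
o=np.array([.538,-.185])
b=np.c_[(P[:,:2]-o)@ex,(P[:,:2]-o)@ey,P[:,2]]
print(len(b),b.min(0).round(4),b.max(0).round(4))
k=np.polyfit(b[:,2],b[:,0],1); print('x at z .0515',np.polyval(k,.0515),'at .15',np.polyval(k,.15),'a',np.pi/2-np.arctan(-k[0]))
m[:]=False;m[0:140,225:410]=True
R=W[m&(z>.064)&(z<.076)]; r=np.c_[(R[:,:2]-o)@ex,(R[:,:2]-o)@ey]; print('rim',r.min(0),r.max(0),cv2.minAreaRect((R[:,:2]*1000).astype(np.float32)))
r=.085
for a in np.arange(1.36,-.03,-.1):
    c=np.array([.06-r*np.cos(a)+.0025*np.sin(a)+.0095, .0515+r*np.sin(a)+.0025*np.cos(a)+.019])
    w=o+ex*c[0]; print(round(a,2),w.round(4),c[1].round(4))
E
```

```text
3439 [ 0.0356 -0.0592  0.095 ] [0.0533 0.0603 0.1513]
x at z .0515 0.06665505815803971 at .15 0.03857868100162489 a 1.2931207650548804
rim [-0.04089231 -0.07491872] [0.0766514  0.07581398] ((555.6265869140625, -186.11856079101562), (150.60079956054688, 117.5765609741211), 85.00587463378906)
1.36 [ 0.5919 -0.1899] 0.1541
1.26 [ 0.5837 -0.1892] 0.1522
1.16 [ 0.5757 -0.1884] 0.1494
1.06 [ 0.568  -0.1877] 0.1459
0.96 [ 0.5607 -0.1871] 0.1416
0.86 [ 0.5539 -0.1864] 0.1365
0.76 [ 0.5476 -0.1859] 0.1309
0.66 [ 0.5419 -0.1854] 0.1246
0.56 [ 0.5368 -0.1849] 0.1178
0.46 [ 0.5325 -0.1845] 0.1105
0.36 [ 0.5289 -0.1842] 0.1028
0.26 [ 0.526  -0.1839] 0.0948
0.16 [ 0.524  -0.1837] 0.0865
0.06 [ 0.5229 -0.1836] 0.0781
```

```bash
python3 -m pendant '{"delta_pos":[[-0.1,0,-0.33],[-0.3,0,-0.67],[-0.5,0,-1],[-0.5,0,-1],[-0.5,0,-1]],"yaw":[0,0,0,0,0]}'
python3 -m pendant '{"delta_pos":[[-0.1,0,-0.02],[-0.18,0,-0.03],[-0.21,0,-0.04],[-0.25,0,-0.05],[-0.29,0,-0.06],[-0.33,0,-0.08],[-0.37,0.01,-0.1],[-0.41,0.01,-0.11],[-0.45,0.02,-0.13],[-0.48,0.02,-0.15],[-0.52,0.02,-0.18],[-0.55,0.03,-0.2]],"yaw":[0,0,0,0,0,0,0,0,0,0,0,0]}'
```

```text
time_s: 3.32
ee_pos: [0.6082, -0.185, 0.1562]
orientation: [[-0.996, 0.085, -0.004], [0.085, 0.996, 0.002], [0.005, 0.002, -1.0]]
wrist_force: [0.4, 0.5, 1.2]
opening: 0.0004
gripper_force: 0.0
time_s: 4.32
ee_pos: [0.5545, -0.1847, 0.1373]
orientation: [[-0.996, 0.087, -0.0], [0.087, 0.996, -0.0], [0.0, -0.0, -1.0]]
wrist_force: [-0.4, -0.9, 0.1]
opening: 0.0002
gripper_force: 0.3
```

```bash
python3 - <<'E'
from h import *
c=cam('side'); f=c['frame'][170:310,260:400]; cv2.imwrite('pics/s2.png',cv2.resize(f,None,fx=4,fy=4,interpolation=2)[...,::-1])
E
```

```text
(no output)
```

View pics/s2.png

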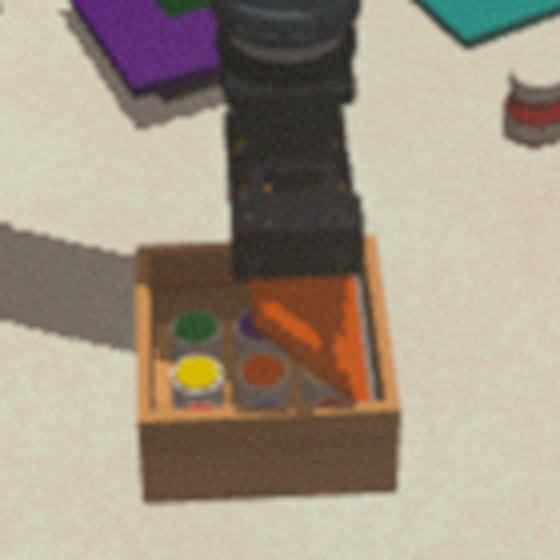

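The flap (at (310,330) in the crop) is being pushed down ahead of the fingers, now at about 0.8 rad. I continue the fold.

```bash
python3 -m pendant '{"delta_pos":[[-0.03,0,-0.03],[-0.06,0,-0.06],[-0.09,0,-0.09],[-0.12,0,-0.12],[-0.15,0,-0.155],[-0.17,0,-0.19],[-0.195,0,-0.23],[-0.215,0,-0.265],[-0.23,0,-0.305],[-0.25,0,-0.34],[-0.265,0,-0.38],[-0.28,0,-0.42]],"yaw":[0,0,0,0,0,0,0,0,0,0,0,0]}'
python3 -m pendant '{"delta_pos":[[-0.01,0,-0.03],[-0.02,0,-0.06],[-0.02,0,-0.09],[-0.03,0,-0.12],[-0.03,0,-0.14],[-0.03,0,-0.155],[-0.03,0,-0.17],[-0.03,0,-0.18],[-0.03,0,-0.19],[-0.03,0,-0.2]],"yaw":[0,0,0,0,0,0,0,0,0,0]}'
python3 -m pendant '{"delta_pos":[[0,0,-0.01],[0,0,-0.02],[0,0,-0.02]],"yaw":[0,0,0]}'
```

```text
time_s: 5.37
ee_pos: [0.5271, -0.1846, 0.0953]
orientation: [[-0.996, 0.087, 0.0], [0.087, 0.996, -0.0], [-0.0, -0.0, -1.0]]
wrist_force: [0.7, -0.5, 0.2]
opening: 0.0005
gripper_force: 0.2
time_s: 6.2
ee_pos: [0.5242, -0.1846, 0.0757]
orientation: [[-0.996, 0.087, 0.0], [0.087, 0.996, -0.0], [-0.0, -0.0, -1.0]]
wrist_force: [-0.3, -0.2, 0.2]
opening: 0.0003
gripper_force: 0.2
time_s: 6.45
ee_pos: [0.5241, -0.1846, 0.0736]
orientation: [[-0.996, 0.087, 0.0], [0.087, 0.996, -0.0], [-0.0, -0.0, -1.0]]
wrist_force: [0.1, 0.1, 0.3]
opening: 0.0004
gripper_force: 0.0
```

Next I press gently until contact shows.

```bash
python3 -m pendant '{"delta_pos":[[0,0,-0.005],[0,0,-0.01],[0,0,-0.01]],"yaw":[0,0,0]}'
python3 -m pendant '{"delta_pos":[[0,0,-0.005],[0,0,-0.01],[0,0,-0.01]],"yaw":[0,0,0]}'
```

```text
time_s: 6.7
ee_pos: [0.5243, -0.1846, 0.0734]
orientation: [[-0.996, 0.087, 0.0], [0.087, 0.996, 0.0], [-0.0, 0.0, -1.0]]
wrist_force: [-2.8, 0.7, 7.9]
opening: 0.0006
gripper_force: 3.5
time_s: 6.95
ee_pos: [0.5243, -0.1846, 0.0731]
orientation: [[-0.996, 0.087, 0.0], [0.087, 0.996, 0.0], [-0.0, 0.0, -1.0]]
wrist_force: [-4.2, 2.2, 16.0]
opening: 0.0006
gripper_force: 8.0
```

The flap is on its stop: contact at z 0.073, as expected. I lift off and go over to the lids.

```bash
python3 -m pendant '{"delta_pos":[[0,0,0.2],[0,0,0.6],[0,0,0.95],[0,0,0.95]],"yaw":[0,0,0,0]}'
python3 -m pendant '{"delta_pos":[[0.01,0.3,0.3],[0.03,0.65,0.4],[0.04,0.95,0.4],[0.04,0.95,0.4]],"yaw":[0.01,0.02,0.03,0.03]}' 1
python3 -m pendant '{"delta_pos":[[0.01,0.3,0],[0.03,0.65,0],[0.04,0.95,0],[0.04,0.95,0]],"yaw":[0.01,0.02,0.03,0.03]}'
python3 -m pendant '{"delta_pos":[[0.01,0.3,0],[0.03,0.65,0],[0.04,0.95,0],[0.04,0.95,0]],"yaw":[0.01,0.02,0.03,0.03]}'
python3 -m pendant '{"delta_pos":[[0.01,0.3,0],[0.03,0.65,0],[0.04,0.95,0],[0.04,0.95,0],[0.04,0.95,0]],"yaw":[0.01,0.02,0.032,0.032,0.032]}'
cat > lid.py <<'E'
from h import *
import sys
n=sys.argv[1]; c=cam('wrist'); save(c,n); W=cloud(c); z=W[...,2]
H,S,V=cv2.split(cv2.cvtColor(c['frame'],cv2.COLOR_RGB2HSV))
# keep to surroundings of the purple lid
d=np.hypot(W[...,0]-.54,W[...,1]-.195)<.13
for nm,m in(('bar',(H>20)&(H<35)&(S>100)&(z>.085)&d),('collar',(H>45)&(H<80)&(S>80)&(z>.05)&d),('lid',(H>125)&(H<160)&(S>60)&(z>.035)&d)):
    P=W[m]; print(nm,len(P),cv2.minAreaRect((P[:,:2]*1000).astype(np.float32)) if len(P)>5 else '',np.median(P[:,2]) if len(P) else '')
E
python3 lid.py w2
```

```text
time_s: 7.28
ee_pos: [0.5279, -0.1861, 0.1729]
orientation: [[-0.996, 0.087, 0.01], [0.087, 0.996, -0.003], [-0.01, -0.002, -1.0]]
wrist_force: [1.4, -0.3, -0.1]
opening: 0.0004
gripper_force: 0.0
time_s: 7.62
ee_pos: [0.5292, -0.0823, 0.2072]
orientation: [[-1.0, -0.017, 0.002], [-0.017, 1.0, 0.004], [-0.002, 0.004, -1.0]]
wrist_force: [0.8, -0.4, -0.2]
opening: 0.025
gripper_force: 0.0
time_s: 7.95
ee_pos: [0.5321, 0.0125, 0.2062]
orientation: [[-0.994, -0.111, -0.0], [-0.111, 0.994, 0.004], [-0.0, 0.004, -1.0]]
wrist_force: [-0.3, 0.0, -1.4]
opening: 0.0515
gripper_force: 0.0
time_s: 8.28
ee_pos: [0.5358, 0.1073, 0.2063]
orientation: [[-0.979, -0.204, -0.0], [-0.204, 0.979, 0.004], [-0.001, 0.004, -1.0]]
wrist_force: [-0.2, 0.6, 0.4]
opening: 0.0787
gripper_force: 0.0
time_s: 8.7
ee_pos: [0.5398, 0.1966, 0.2061]
orientation: [[-0.956, -0.295, -0.001], [-0.295, 0.956, 0.0], [0.001, 0.0, -1.0]]
wrist_force: [0.5, -0.7, -0.0]
opening: 0.0881
gripper_force: 0.0
bar 904 ((532.5487670898438, 192.462158203125), (52.32402801513672, 163.7386474609375), 17.285884857177734) 0.09791503269588446
collar 1630 ((536.7584228515625, 196.5728302001953), (63.84259796142578, 166.77052307128906), 17.183351516723633) 0.07044717275674511
lid 26415 ((540.80859375, 197.10226440429688), (163.649169921875, 169.72520446777344), 16.739530563354492) 0.04312839228529286
```

View pics/w2.png

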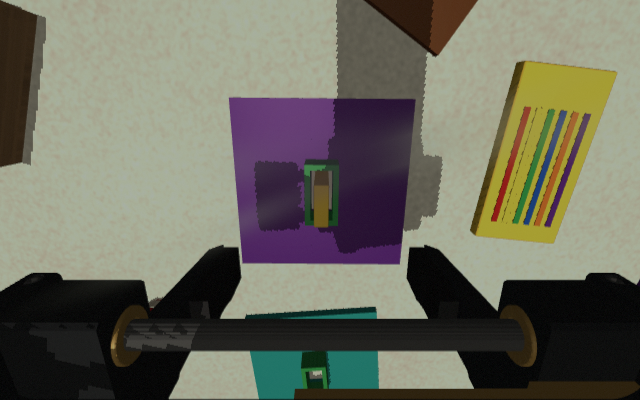

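The close view shows the purple lid with the yellow bar at (321,195) inside the green collar, aligned with the jaws. The pencils at (545,150) are clear.

```bash
sed -i 's/<.13$/<float(sys.argv[2])/' lid.py; python3 - <<'E'
from h import *
c=cam('wrist'); W=cloud(c); z=W[...,2]; d=np.hypot(W[...,0]-.54,W[...,1]-.195)<.04
for lo,hi in((.092,.104),(.064,.074)):
    P=W[d&(z>lo)&(z<hi)]; print(len(P),cv2.minAreaRect((P[:,:2]*1000).astype(np.float32)),np.median(P[:,2]))
W=np.load('w1.npy');
E
```

```text
649 ((540.9006958007812, 195.71507263183594), (35.84095001220703, 12.027173042297363), 16.737825393676758) 0.09701463075388772
988 ((541.1297607421875, 196.02650451660156), (56.76677703857422, 29.858930587768555), 16.269006729125977) 0.06897217213339557
```

```bash
python3 -m pendant '{"delta_pos":[[0.01,-0.01,-0.3],[0.01,-0.01,-0.6],[0.01,-0.01,-0.9],[0.01,-0.01,-0.9],[0.01,-0.01,-0.9]],"yaw":[-0.002,-0.002,-0.002,-0.002,-0.002]}'
python3 -m pendant '{"delta_pos":[[0,0,-0.1],[0,0,-0.2],[0,0,-0.24],[0,0,-0.24]],"yaw":[0,0,0,0]}'
python3 -m pendant '{"delta_pos":[[0,0,0],[0,0,0],[0,0,0],[0,0,0],[0,0,0],[0,0,0],[0,0,0],[0,0,0],[0,0,0],[0,0,0],[0,0,0],[0,0,0]],"yaw":[0,0,0,0,0,0,0,0,0,0,0,0]}' -1 35
python3 -m pendant '{"delta_pos":[[0,0,0],[0,0,0.02],[0,0,0.05],[0,0,0.1],[0,0,0.15],[0,0,0.2],[0,0,0.2]],"yaw":[0,0,0,0,0,0,0]}'
```

```text
time_s: 9.22
ee_pos: [0.5405, 0.1922, 0.1159]
orientation: [[-0.959, -0.284, -0.003], [-0.284, 0.959, -0.002], [0.003, -0.001, -1.0]]
wrist_force: [-0.1, -0.6, 0.6]
opening: 0.088
gripper_force: 0.0
time_s: 9.55
ee_pos: [0.5408, 0.1942, 0.0923]
orientation: [[-0.958, -0.286, -0.001], [-0.286, 0.958, -0.0], [0.001, -0.0, -1.0]]
wrist_force: [-0.2, -0.5, -0.7]
opening: 0.0882
gripper_force: 0.0
time_s: 10.55
ee_pos: [0.5411, 0.1945, 0.0927]
orientation: [[-0.958, -0.286, -0.0], [-0.286, 0.958, 0.0], [0.0, 0.0, -1.0]]
wrist_force: [-0.9, 0.1, -0.7]
opening: 0.0117
gripper_force: 35.0
time_s: 11.13
ee_pos: [0.5418, 0.1947, 0.114]
orientation: [[-0.958, -0.286, 0.002], [-0.286, 0.958, 0.001], [-0.002, 0.0, -1.0]]
wrist_force: [0.4, 0.7, -5.9]
opening: 0.0117
gripper_force: 35.0
```

Both lids are held (opening 12 mm, about 5 N of load). I lift and carry them to the box.

```bash
python3 -m pendant '{"delta_pos":[[0,0,0.1],[0,0,0.25],[0,0,0.45],[0,0,0.65],[0,0,0.8],[0,0,0.88],[0,0,0.9]],"yaw":[0,0,0,0,0,0,0]}'
python3 -m pendant '{"delta_pos":[[0,-0.05,0],[0,-0.17,0],[0,-0.35,0],[0,-0.55,0],[0,-0.75,0],[0,-0.95,0]],"yaw":[0,-0.005,-0.01,-0.017,-0.024,-0.03]}'
python3 -m pendant '{"delta_pos":[[0,-0.2,0],[0,-0.4,0],[0,-0.6,0],[-0.01,-0.8,0],[-0.01,-0.95,0]],"yaw":[-0.006,-0.012,-0.018,-0.024,-0.03]}'
python3 -m pendant '{"delta_pos":[[0,-0.2,0],[0,-0.4,0],[0,-0.6,0],[-0.01,-0.8,0],[-0.01,-0.95,0]],"yaw":[-0.006,-0.012,-0.018,-0.024,-0.03]}'
python3 -m pendant '{"delta_pos":[[0,-0.2,0],[0,-0.4,0],[0,-0.6,0],[0,-0.75,0],[0,-0.86,0],[0,-0.92,0],[0,-0.95,0],[0,-0.95,0],[0,-0.95,0]],"yaw":[-0.006,-0.012,-0.018,-0.024,-0.028,-0.03,-0.03,-0.03,-0.03]}'
python3 - <<'E'
from h import *
c=cam('wrist'); save(c,'w3'); W=cloud(c); np.save('w3.npy',W); c=cam('side'); cv2.imwrite('pics/s3.png',c['frame'][120:320,200:460,::-1].repeat(2,0).repeat(2,1))
a=cv2.imread('pics/w3.png'); b=cv2.imread('pics/s3.png'); cv2.imwrite('pics/ws3.png',cv2.resize(np.hstack([cv2.resize(a,(640,400)),b]),(800,276)))
E
```

```text
time_s: 11.72
ee_pos: [0.5419, 0.1947, 0.2046]
orientation: [[-0.958, -0.286, 0.003], [-0.286, 0.958, 0.001], [-0.003, 0.0, -1.0]]
wrist_force: [0.7, -0.3, -6.0]
opening: 0.0115
gripper_force: 35.0
time_s: 12.22
ee_pos: [0.5402, 0.0958, 0.2017]
orientation: [[-0.982, -0.191, -0.002], [-0.191, 0.982, -0.002], [0.002, -0.001, -1.0]]
wrist_force: [0.4, 0.4, -5.1]
opening: 0.0114
gripper_force: 35.0
time_s: 12.63
ee_pos: [0.5387, -0.0, 0.2019]
orientation: [[-0.995, -0.096, -0.002], [-0.096, 0.995, -0.002], [0.002, -0.002, -1.0]]
wrist_force: [-0.2, -1.3, -5.8]
opening: 0.0118
gripper_force: 35.0
time_s: 13.05
ee_pos: [0.5379, -0.094, 0.2022]
orientation: [[-1.0, -0.003, -0.002], [-0.003, 1.0, -0.001], [0.002, -0.001, -1.0]]
wrist_force: [-0.6, -0.7, -6.4]
opening: 0.0118
gripper_force: 35.0
time_s: 13.8
ee_pos: [0.5393, -0.1845, 0.2026]
orientation: [[-0.996, 0.085, -0.0], [0.085, 0.996, 0.001], [0.0, 0.001, -1.0]]
wrist_force: [0.6, -0.1, -5.4]
opening: 0.0113
gripper_force: 35.0
```

View pics/ws3.png

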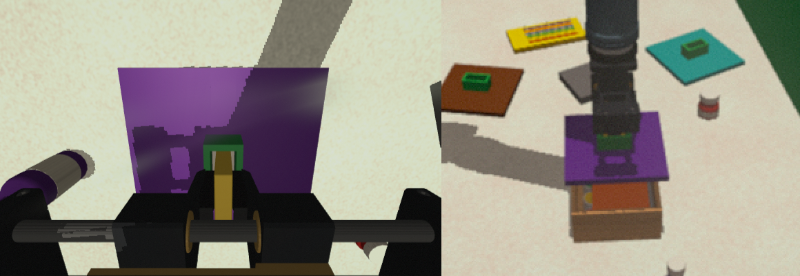

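The lids hang level over the box and the flap lies flat inside (orange at (620,195) in the right panel). I lower them slowly.

```bash
python3 -m pendant '{"delta_pos":[[0,0,-0.05],[0,0,-0.13],[0,0,-0.22],[0,0,-0.31],[0,0,-0.4],[0,0,-0.47],[0,0,-0.52],[0,0,-0.55],[0,0,-0.55]],"yaw":[-0.001,-0.001,-0.001,-0.001,-0.001,-0.001,-0.001,-0.001,-0.001]}'
python3 -m pendant '{"delta_pos":[[0,0,-0.01],[0,0,-0.02],[0,0,-0.03],[0,0,-0.04],[0,0,-0.05],[0,0,-0.06],[0,0,-0.07],[0,0,-0.08],[0,0,-0.09],[0,0,-0.1],[0,0,-0.11],[0,0,-0.12]],"yaw":[0,0,0,0,0,0,0,0,0,0,0,0]}'
python3 -m pendant '{"delta_pos":[[0,0,-0.005],[0,0,-0.01],[0,0,-0.015],[0,0,-0.02],[0,0,-0.02]],"yaw":[0,0,0,0,0]}'
```

```text
time_s: 14.65
ee_pos: [0.5388, -0.1855, 0.1469]
orientation: [[-0.996, 0.09, -0.001], [0.09, 0.996, 0.0], [0.001, 0.0, -1.0]]
wrist_force: [0.1, -0.9, -5.8]
opening: 0.0116
gripper_force: 35.0
time_s: 15.65
ee_pos: [0.5392, -0.1856, 0.1356]
orientation: [[-0.996, 0.09, 0.0], [0.09, 0.996, -0.0], [-0.0, 0.0, -1.0]]
wrist_force: [-0.8, 0.7, -5.6]
opening: 0.0118
gripper_force: 35.0
time_s: 16.07
ee_pos: [0.5391, -0.1856, 0.1336]
orientation: [[-0.996, 0.09, -0.0], [0.09, 0.996, 0.0], [0.0, 0.0, -1.0]]
wrist_force: [-0.1, 0.9, -5.5]
opening: 0.0114
gripper_force: 35.0
```

```bash
python3 -m pendant '{"delta_pos":[[0,0,-0.004],[0,0,-0.008],[0,0,-0.01],[0,0,-0.01]],"yaw":[0,0,0,0]}'
python3 -m pendant '{"delta_pos":[[0,0,-0.003],[0,0,-0.006],[0,0,-0.006]],"yaw":[0,0,0]}'
```

```text
time_s: 16.4
ee_pos: [0.5392, -0.1856, 0.1327]
orientation: [[-0.996, 0.09, 0.0], [0.09, 0.996, 0.0], [-0.0, 0.0, -1.0]]
wrist_force: [0.1, 0.7, -5.1]
opening: 0.012
gripper_force: 35.0
time_s: 16.65
ee_pos: [0.5392, -0.1856, 0.1327]
orientation: [[-0.996, 0.09, 0.0], [0.09, 0.996, 0.0], [-0.0, 0.0, -1.0]]
wrist_force: [-4.0, 2.1, 3.3]
opening: 0.0121
gripper_force: 35.0
```

Seated at z 0.1327, exactly the expected height, with contact force. I release, go down to the collar and pinch it.

```bash
python3 -m pendant '{"delta_pos":[[0,0,0.005],[0,0,0.005],[0,0,0.005],[0,0,0.005],[0,0,0.005],[0,0,0.005],[0,0,0.005],[0,0,0.005],[0,0,0.005],[0,0,0.005],[0,0,0.005],[0,0,0.005]],"yaw":[0,0,0,0,0,0,0,0,0,0,0,0]}' 1
python3 -m pendant '{"delta_pos":[[0,0,-0.03],[0,0,-0.08],[0,0,-0.14],[0,0,-0.2],[0,0,-0.24],[0,0,-0.27],[0,0,-0.27],[0,0,-0.27]],"yaw":[0,0,0,0,0,0,0,0]}'
python3 - <<'E'
from h import *
c=cam('wrist'); W=cloud(c); z=W[...,2]
a=c['frame'][...,::-1]; b=cam('side')['frame'][120:320,200:460,::-1].repeat(2,0).repeat(2,1); cv2.imwrite('pics/ws4.png',cv2.resize(np.hstack([a,b]),(800,276)))
d=np.hypot(W[...,0]-.5392,W[...,1]+.1856)
H,S,V=cv2.split(cv2.cvtColor(c['frame'],cv2.COLOR_RGB2HSV))
P=W[(H>45)&(H<80)&(S>80)&(d<.04)]; print('collar',len(P),cv2.minAreaRect((P[:,:2]*1000).astype(np.float32)),np.percentile(P[:,2],[5,50,95]))
P=W[(H>125)&(H<160)&(S>60)&(z>.07)&(z<.095)&(d<.13)]; print('plate',len(P),np.percentile(P[:,2],[5,50,95]),cv2.minAreaRect((P[:,:2]*1000).astype(np.float32)))
A=np.c_[P[:,:2],np.ones(len(P))]; print(np.linalg.lstsq(A,P[:,2],rcond=None)[0])
E
```

```text
time_s: 17.65
ee_pos: [0.5391, -0.1856, 0.1326]
orientation: [[-0.996, 0.09, -0.0], [0.09, 0.996, -0.0], [0.0, -0.0, -1.0]]
wrist_force: [-0.6, -0.4, 0.1]
opening: 0.0876
gripper_force: 0.0
time_s: 18.32
ee_pos: [0.5391, -0.1856, 0.1054]
orientation: [[-0.996, 0.09, -0.0], [0.09, 0.996, 0.0], [0.0, 0.0, -1.0]]
wrist_force: [0.7, -0.2, 0.6]
opening: 0.0883
gripper_force: 0.0
collar 4291 ((536.886474609375, -184.6084442138672), (30.004552841186523, 52.681861877441406), 84.95093536376953) [0.08760957 0.10845415 0.10977485]
plate 61869 [0.08202363 0.083028   0.0840032 ] ((539.626953125, -184.95663452148438), (164.6170654296875, 164.91064453125), 85.01657104492188)
[0.00138485 0.00010982 0.08233448]
```

View pics/ws4.png

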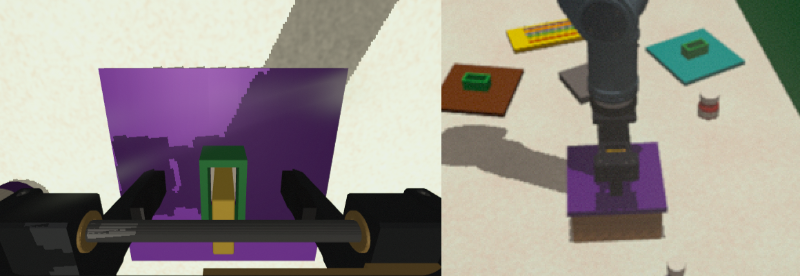

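The purple lid sits level (plate at 0.083 m), and the open fingers straddle the collar at (222,180). I close and begin to lift.

```bash
python3 -m pendant '{"delta_pos":[[0,0,0],[0,0,0],[0,0,0],[0,0,0],[0,0,0],[0,0,0],[0,0,0],[0,0,0],[0,0,0],[0,0,0],[0,0,0],[0,0,0]],"yaw":[0,0,0,0,0,0,0,0,0,0,0,0]}' -1 25
python3 -m pendant '{"delta_pos":[[0,0,0.01],[0,0,0.02],[0,0,0.03],[0,0,0.04],[0,0,0.05],[0,0,0.06],[0,0,0.06]],"yaw":[0,0,0,0,0,0,0]}'
```

```text
time_s: 19.42
ee_pos: [0.5392, -0.1856, 0.1056]
orientation: [[-0.996, 0.09, 0.0], [0.09, 0.996, -0.0], [-0.0, -0.0, -1.0]]
wrist_force: [0.0, 0.6, 0.1]
opening: 0.0298
gripper_force: 25.0
time_s: 20.0
ee_pos: [0.5392, -0.1856, 0.1118]
orientation: [[-0.996, 0.09, 0.0], [0.09, 0.996, -0.0], [-0.0, -0.0, -1.0]]
wrist_force: [-1.3, -0.4, -2.0]
opening: 0.0297
gripper_force: 25.0
```

Only 2 N is lifted, so it is the outer lid alone. I continue to 100 mm above where it sat.

```bash
python3 -m pendant '{"delta_pos":[[0,0,0.03],[0,0,0.07],[0,0,0.12],[0,0,0.17],[0,0,0.22],[0,0,0.27],[0,0,0.32],[0,0,0.37],[0,0,0.42],[0,0,0.47],[0,0,0.52],[0,0,0.57]],"yaw":[0,0,0,0,0,0,0,0,0,0,0,0]}'
python3 -m pendant '{"delta_pos":[[0,0,0.05],[0,0,0.1],[0,0,0.15],[0,0,0.2],[0,0,0.25],[0,0,0.3],[0,0,0.34],[0,0,0.36],[0,0,0.37],[0,0,0.37],[0,0,0.37],[0,0,0.37]],"yaw":[0,0,0,0,0,0,0,0,0,0,0,0]}'
python3 - <<'E'
from h import *
c=cam('wrist'); W=cloud(c); z=W[...,2]
cv2.imwrite('pics/ws5.png',cv2.resize(cam('side')['frame'][120:320,200:460,::-1],None,fx=3,fy=3))
d=np.hypot(W[...,0]-.5392,W[...,1]+.1856)
H,S,V=cv2.split(cv2.cvtColor(c['frame'],cv2.COLOR_RGB2HSV))
P=W[(H>125)&(H<160)&(S>60)&(z>.15)&(d<.13)]; A=np.c_[P[:,:2]-[.54,-.185],np.ones(len(P))]; print(len(P),np.linalg.lstsq(A,P[:,2],rcond=None)[0])
W=cloud(cam('side')); z=W[...,2]; d=np.hypot(W[...,0]-.5392,W[...,1]+.1856)
P=W[(d<.11)&(z>.07)&(z<.085)]; print('inner',len(P),np.percentile(P[:,2],[5,50,95]),P.min(0),P.max(0))
E
```

```text
time_s: 21.0
ee_pos: [0.5391, -0.1855, 0.1691]
orientation: [[-0.996, 0.09, -0.0], [0.09, 0.996, 0.0], [0.0, 0.0, -1.0]]
wrist_force: [0.6, 0.5, -2.3]
opening: 0.0297
gripper_force: 25.0
time_s: 22.0
ee_pos: [0.539, -0.1855, 0.2053]
orientation: [[-0.996, 0.09, -0.0], [0.09, 0.996, 0.0], [0.0, 0.0, -1.0]]
wrist_force: [-0.0, 0.2, -1.7]
opening: 0.0299
gripper_force: 25.0
54645 [ 0.00689742 -0.00080626  0.18358405]
inner 1894 [0.07455732 0.07885949 0.08165808] [ 0.46010968 -0.26889844  0.07002206] [ 0.61457053 -0.16072034  0.0844768 ]
```

View pics/ws5.png

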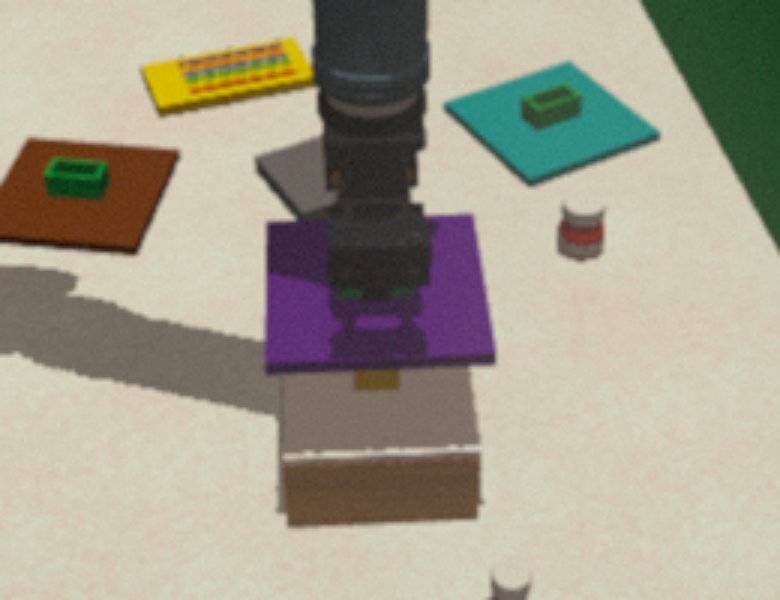

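The white lid sits flush on the box ((380,410), plate top about 78 mm). The purple lid is held level about 100 mm higher, and the bystanders are untouched. I hand the job in.

```bash
python3 -c "
from station import env
print(env.close_job())"
```

```text
the job is handed in; nothing more can be done
None
```

The job is done and handed in: the flap is down on its stop, the inner lid is seated on the box, and the outer lid is held level about 100 mm above where it sat, finished in about 22 s of the 67 s allowed.

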